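Unlatch a desktop computer and lay its cover back on its stay

TASK

Open the desktop computer for service: lift the paddle handle on its cover until the latch inside lets go, then swing the cover up and back until it bears firmly, but gently, against the rubber pad of its stay. Let go and leave it leaning on the pad; do not strain the latch or the stay, and leave the other things on the bench where they are.

Things in the scene. Friction and masses are not known exactly. Their poses are not given: they have to be found in the camera images.
- case: dark steel computer chassis lying flat, fixed to the bench, 220 (its x) x 260 (its y) x 85 high, with a light grey vented cover on top. Origin: centre of its underside on the bench. Its -x side is the front, where the paddle is; the cover is hinged along its +x (rear) edge. z is up.
- cover (a joint): angle of the cover (220 x 260 x 6 plate, 0.4 kg, spring-balanced, stiff hinge: stays where left): 0 = shut, grows as its front edge rises and swings rearward. The stay's pad stops it somewhere between 1.2 and 1.5, to be felt or seen. Swinging takes 1 to 4 N at the paddle; when the cover meets the pad the sprung paddle begins to lift again and resistance steps up by 3 N or more.
- paddle (a joint): angle of the paddle relative to the cover: 0 = lying flat (latched), grows as its free end is lifted, stop at 0.31. A hidden pawl on it holds the cover shut until about 0.23. A spring returns it; lifting takes 3 to 10 N at paddle_grip.
- paddle_grip (a point): the place to hold the paddle: on its centreline, mid-thickness, 56 from its pivot, about 29 in front of the cover's front edge. The paddle is a flat steel tongue 34 wide (along the case's y, the way to pinch it across its two side faces), 6 thick, reaching 72 from the pivot, with a lip at its free end turned down 10 below its underside; it overhangs the chassis front, with about 90 of free height under it to the bench.
- paddle_pivot (a point): centre of the paddle's pivot pin on the cover, whose axis is the case's y: 27 behind the cover's front edge, 8 above the cover's top face, 100 above the bench when shut.
- cover_hinge (a point): middle of the cover's hinge axis (along the case's y) at the top rear edge of the chassis, 86 above the bench; the underside of the cover turns about it.
- keeper: the fixed steel bar inside the chassis, out of sight under the cover, under which the paddle's pawl hooks. Origin: centre of its underside.
- stay: dark steel post 50 wide, 210 high, fixed behind the chassis, 75 to the +y side of its centreline. Origin: at bench level on the chassis's rear face. A rubber pad 24 across, on a threaded rod 195 above the bench, points forward from it to meet the cover's outer face 109 above the hinge. The pad is screwed in or out by up to 16 either way, unmeasured: its face lies between 4 and 36 in front of the rear face of the chassis. It hardly gives: about 1 at 20 N.
- screwdriver: loose screwdriver, 180 long, lying alongside the case. Bystander; origin under its centre.
- hard_drive: loose 147 x 102 x 26 drive, lying beside the case. Bystander; origin under its centre.
- screw_tray: loose round steel dish, 76 across, 16 high, on the bench by the case's front. Bystander; origin under its centre.
- optical_drive: loose 170 x 146 x 41 steel drive. Bystander; origin under its centre.
- power_brick: loose 130 x 58 x 34 black power supply. Bystander; origin under its centre.
- mug: loose mug, 80 across, 95 high. Bystander; origin under its centre.
- tape_roll: loose ring of clear tape, 90 across, 20 high. Bystander; origin under its centre.

How it is judged:
On the way, in this order (a step that is already met when the one before it is completed fails the run):
1. the paddle is lifted while the cover is still shut, withdrawing the pawl (value of joint paddle above 0.17 rad and value of joint cover below 0.05 rad).
2. the cover is swung well up (value of joint cover above 0.9 rad), for 0.1 s.
At the end, for the whole second after the job is handed in: the cover is open (joint cover above 1.1 rad) and at rest (under 0.05 rad/s), still bearing on the stay's pad with more than 0.3 N, and the paddle has sprung back flat (below 0.1 rad) (value of joint cover above 1.1 rad and contact force between stay and anything else above 0.3 N and value of joint paddle below 0.1 rad and not (velocity of joint cover above 0.05 rad/s) and not (velocity of joint cover below -0.05 rad/s)); the robot touches nothing.
It fails at once if the stay is strained: more than 30 N on it or its pad (contact force between stay and anything else above 30 N).
It fails at once if the latch is forced: more than 45 N between the pawl and the keeper (contact force between keeper and anything else above 45 N).
It fails at once if a bystander is moved by more than 20 mm (distance of any of screwdriver, hard_drive, screw_tray, optical_drive, power_brick, mug, tape_roll from where it was at the start of the episode above 0.02 m).
It also fails if it takes over 51 s, if anything falls off the work surface, if the arm or the gripper's body presses on something with over 40 N, if the wrist force passes 120 N, or if a joint passes its speed limit or range.

ROBOT

A 6-joint arm with a two-finger parallel gripper is mounted at the origin on the work surface. World frame = base frame: x ahead of the robot, y to its left, z up, the work surface at z = 0. Lengths are in m, angles in rad, forces in N, time in s.
With the tool pointing down it reaches from about 0.25 to 0.725 m from the base axis. Payload 4 kg.
Tool frame: the origin (TCP) lies on the centre line of the jaws, within the pads' length; the fingertips stand 14 mm ahead of it and the grasp point (between the pads) lies 5 mm behind it; z points along the fingers, x is the direction in which the jaws open and shut, and the axes are right-handed (so a half turn about z gives the same grasp; the last joint's range is limited). The gripper opens to 85 mm and grips with 20 to 120 N. Pads are 22 mm wide; open, the fingers measure 114 mm over their backs; the gripper's body (76 mm by 85 mm) begins 54 mm behind the grasp point. The pads swing forward as they close: fully open they stand 13 mm farther back than shut.
Start: joints at [-1.109, 0.241, 0.005, 1.335, 0, 1.571], TCP at [0.223, -0.448, 0.245] pointing down, gripper open.
Joint ranges: [-2.72, 2.72], [-1.05, 1.87], [-1.09, 1.28], [-1.99, 2.15], [-1.42, 1.44], [-3.14, 3.14]. Speed limits (rad/s): [2.79, 2.79, 3.14, 3.14, 3.14, 3.14].

INTERFACE

Orientations are given as a unit quaternion [x, y, z, w].
In Python, from workcell import bot gives the robot as it stands.
- The arm moves only by the tool play_rows, never from a script. Its argument "motion" is a list of rows, each an object with "fingers": the closure, from -1 (fully open) to 1 (shut), so that 0 is half open; "translation": the shift along the tool's x, y, z in cm, a list of three; "roll": the turn about the tool's z in degrees. A call has 1 to 20 rows; each row is the pose to reach, as a shift and turn from the pose commanded when the call began, along the tool's axes at that moment; what a row does not reach only later rows make up. A row lasts 1/12 s, in which the tool goes at most 41.7 mm and 7.16 degrees, less where a joint would pass 70% of its speed; a pose out of reach is approached as far as the arm can. A call with a gripper value outside its range is refused whole. The fingers move at their own pace and stop on an object; the grip force is fixed at half the most. Time passes only in rows, so rows that repeat a pose let the fingers close. It gives the time, the measured TCP pose, the force and the opening at its end, in the units of the state.
- bot.get_obs(): the state, without advancing time (a new reading comes with each control period).
- bot.camera(name): name is "scene" or "top" or "wrist"; returns a dict with "pixels" (400x640x3 uint8, red, green, blue), "intrinsics" (3x3 intrinsics, pixels), "k1" (the pictures are not rectified: a ray, as slopes to the right and down, at radius r is drawn at 1 + k1 r^2 times it, then the intrinsics apply), "world_to_cam" (4x4, takes a point from world to camera coordinates). Camera axes: x right, y down, z forward; pixel columns grow to the right and rows downward; lengths in m; the calibration is good to about 2 mm. A picture is of the moment at which its call begins. There is no depth.
- bot.job_done(): hands the job in, once; it reports no verdict.
The state is a dict: "clock": time; "joint_pos": joint angles; "joint_vel": joint speeds; "tau": joint torques, N m; "eef_pos": TCP position; "tool_rot": TCP orientation; "ft_force": force on the tool from outside, world axes, zero at the start; "ft_torque": the same for the moment, N m; "grip_width": finger opening in m.
Only numpy, scipy, OpenCV 4.12 (cv2) and the standard library are available. Lean on these libraries where they do the work, as an engineer would, in place of code of your own. Each camera call takes 0.05 s, during which the arm holds its last target. There are 200 camera calls.

## Working session

There is one attempt and no reset: what is moved stays moved. The work goes in short steps, Python scripts to look and compute and a tool call to move; the robot and the scene stay as the last step left them, time stands still between calls to the robot, and variables do not carry over. Pictures are saved under pics/ and viewed, about 8 in all and at most 12, crops included, and the job is handed in when it is done.

Besides the shell and the picture viewer there is one more tool, called after "Call:" by a JSON object that holds its "method" and its "body". play_rows: Moves the arm, as the interface text tells. Its arguments: {"type":"object","properties":{"motion":{"type":"array","items":{"type":"object","properties":{"fingers":{"type":"number"},"translation":{"type":"array","items":{"type":"number"}},"roll":{"type":"number"}}}}},"required":["motion"]}

```bash
ls; mkdir -p pics
python3 - <<'E'
from workcell import bot
import cv2,numpy as np
o=bot.get_obs();print({k:np.round(v,3).tolist() for k,v in o.items()})
for n in ("top","scene"):
    c=bot.camera(n);cv2.imwrite(f"pics/{n}0.png",c["pixels"][:,:,::-1])
    print(n,c["intrinsics"].tolist(),c["k1"],np.round(c["world_to_cam"],4).tolist())
E
```

```text
pics
{'clock': 0.0, 'joint_pos': [-1.109, 0.241, 0.004, 1.335, -0.0, 1.571], 'joint_vel': [-0.0, 0.002, -0.0, 0.0, 0.0, -0.001], 'tau': [-0.001, -37.232, 25.241, 0.017, 0.0, -0.0], 'eef_pos': [0.223, -0.447, 0.244], 'tool_rot': [0.85, -0.527, -0.001, -0.001], 'ft_force': [-0.145, 0.63, -0.177], 'ft_torque': [0.057, -0.017, 0.042], 'grip_width': 0.085}
top [[388.3361759447406, 0.0, 316.18331581418215], [0.0, 388.3361759447406, 198.09017788212768], [0.0, 0.0, 1.0]] -0.056478690417509754 [[-0.0086, -1.0, -0.001, 0.02], [-0.9912, 0.0087, -0.1318, 0.5566], [0.1318, -0.0001, -0.9913, 1.1133], [0.0, 0.0, 0.0, 1.0]]
scene [[384.3712628452408, 0.0, 321.515791821791], [0.0, 384.3712628452408, 205.56052582712198], [0.0, 0.0, 1.0]] -0.053946515115596734 [[0.1288, 0.9916, 0.0099, -0.0778], [0.8095, -0.0993, -0.5787, -0.3936], [-0.5728, 0.0826, -0.8155, 1.8015], [0.0, 0.0, 0.0, 1.0]]
```

View pics/top0.png

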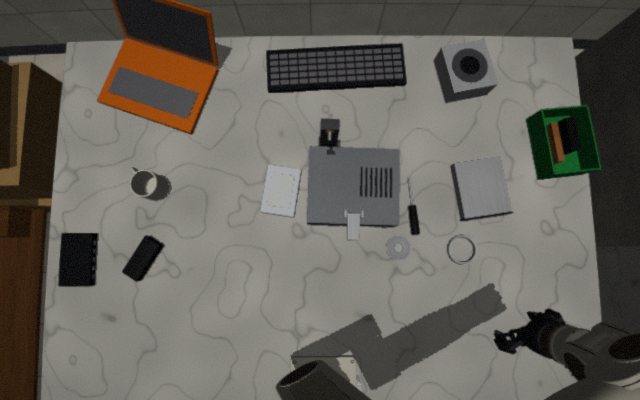

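View pics/scene0.png

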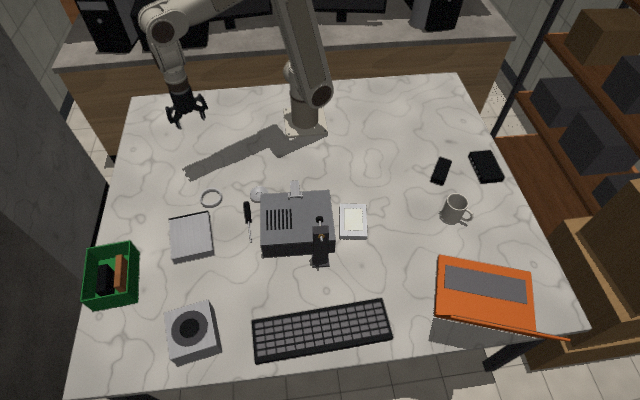

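The top view shows the case at cols 307–400, rows 147–226, with its front toward the robot. The paddle is at about (353, 225), the stay at (330, 130) and the tray at (397, 247). I'll measure the case and paddle by colour mask.

```bash
cat > h.py <<'E'
import cv2,numpy as np
from workcell import bot
def ray(c,p,z):
    p=np.array(p,float).reshape(-1,1,2)
    s=cv2.undistortPoints(p,c["intrinsics"],np.array([c["k1"],0,0,0.])).reshape(-1,2)
    T=np.array(c["world_to_cam"]);R=T[:3,:3];C=-R.T@T[:3,3]
    d=np.c_[s,np.ones(len(s))]@R
    return C+d*((z-C[2])/d[:,2])[:,None]
def proj(c,P):
    T=np.array(c["world_to_cam"]);r,_=cv2.Rodrigues(T[:3,:3])
    return cv2.projectPoints(np.array(P,float).reshape(-1,3),r,T[:3,3],c["intrinsics"],np.array([c["k1"],0,0,0.]))[0].reshape(-1,2)
def crop(c,x0,y0,x1,y1,s,name):
    cv2.imwrite(name,cv2.resize(c["pixels"][y0:y1,x0:x1,::-1],None,fx=s,fy=s,interpolation=cv2.INTER_CUBIC))
E
python3 - <<'E'
from h import *
c=bot.camera("top");g=cv2.cvtColor(c["pixels"],cv2.COLOR_RGB2GRAY)
crop(c,295,110,425,260,4,"pics/crop1.png")
for r in (160,175,190,205): print(r,g[r,300:312].tolist(),g[r,394:408].tolist())
for x in (315,335,375,390): print(x,g[140:155,x].tolist(),g[216:232,x].tolist())
for r in (218,230,236):print(r,g[r,340:366].tolist())
print(g[204:245,353].tolist())
E
```

```text
160 [147, 147, 146, 146, 142, 142, 134, 126, 116, 97, 96, 94] [90, 92, 95, 93, 98, 110, 131, 138, 136, 141, 145, 147, 145, 145]
175 [102, 123, 147, 149, 150, 146, 148, 133, 114, 96, 94, 95] [94, 97, 94, 93, 93, 106, 125, 138, 139, 140, 143, 140, 140, 139]
190 [135, 137, 134, 135, 135, 134, 135, 120, 98, 93, 96, 95] [95, 95, 94, 95, 97, 102, 123, 133, 137, 138, 139, 138, 140, 134]
205 [147, 146, 148, 146, 146, 146, 134, 111, 100, 98, 97, 98] [96, 95, 98, 95, 100, 122, 134, 138, 136, 138, 137, 137, 135, 122]
315 [137, 138, 138, 139, 137, 128, 109, 98, 94, 93, 95, 94, 92, 95, 94] [99, 99, 99, 100, 100, 95, 79, 37, 42, 101, 142, 144, 144, 142, 139, 132]
335 [9, 18, 11, 14, 4, 21, 46, 71, 89, 91, 89, 85, 78, 70, 77] [97, 97, 100, 99, 96, 97, 90, 72, 36, 54, 110, 141, 145, 145, 145, 142]
375 [138, 140, 137, 138, 135, 135, 134, 122, 99, 89, 90, 89, 90, 94, 89] [98, 94, 96, 96, 95, 100, 93, 94, 75, 39, 56, 106, 137, 141, 138, 141]
390 [140, 142, 140, 142, 141, 143, 139, 140, 132, 105, 93, 89, 89, 91, 90] [96, 98, 97, 94, 96, 92, 93, 90, 81, 49, 37, 92, 128, 136, 133, 137]
218 [95, 100, 101, 94, 93, 96, 92, 114, 149, 149, 147, 146, 150, 149, 148, 142, 143, 144, 146, 130, 95, 86, 88, 94, 97, 100]
230 [145, 143, 145, 143, 144, 142, 122, 112, 148, 146, 145, 150, 150, 152, 148, 147, 146, 147, 144, 142, 140, 144, 144, 142, 145, 145]
236 [142, 143, 143, 142, 143, 143, 130, 116, 148, 150, 147, 150, 150, 152, 148, 149, 146, 146, 133, 124, 138, 141, 141, 141, 140, 141]
[96, 96, 93, 94, 96, 99, 94, 98, 91, 114, 145, 149, 150, 150, 149, 148, 149, 150, 148, 150, 152, 149, 149, 146, 150, 150, 152, 147, 149, 152, 151, 150, 152, 151, 149, 130, 122, 136, 140, 141, 140]
```

View pics/crop1.png

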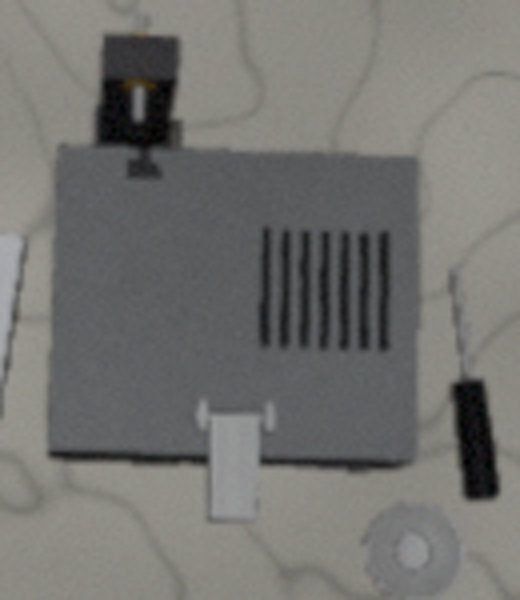

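Run:
```python
from h import *
c=bot.camera("top")
z=.092
L=ray(c,[(307.6,160),(306.6,205)],z);R=ray(c,[(399.8,160),(398.6,205)],z)
B=ray(c,[(315,146),(375,147.8),(390,148.8)],z);F=ray(c,[(315,222.2),(335,223),(375,224.2),(390,224.8)],z)
for n,P in zip("LRBF",(L,R,B,F)): print(n,P[:,:2].round(4).tolist())
print("F yaw",np.degrees(np.polyfit(F[:,1],F[:,0],1)[0]),"B",np.degrees(np.polyfit(B[:,1],B[:,0],1)[0]))
print("paddle L,R,end,tail",ray(c,[(346.9,218),(359.1,218),(346.9,236),(358.3,236),(352.5,239.3),(353,213)],.103).round(4)[:,:2].tolist())
print("pad face ~",ray(c,[(331.5,154.5)],.195).round(4)[:,:2].tolist())
print("objs",ray(c,[(397,248),(414,220),(461,249)],.02).round(3)[:,:2].tolist())
```

```text
L [[0.6594, 0.0387], [0.5301, 0.0423]]
R [[0.6574, -0.2253], [0.5277, -0.217]]
B [[0.7004, 0.0173], [0.6937, -0.1551], [0.6905, -0.1983]]
F [[0.4814, 0.0191], [0.4787, -0.0368], [0.4743, -0.1487], [0.4722, -0.1908]]
F yaw 2.4666527721149376 B 2.510022093419912
paddle L,R,end,tail [[0.4915, -0.0695], [0.4912, -0.1034], [0.4418, -0.0686], [0.4415, -0.1], [0.4326, -0.0839], [0.5053, -0.0867]]
pad face ~ [[0.6493, -0.0255]]
objs [[0.408, -0.223], [0.49, -0.277], [0.402, -0.415]]
```

Call:
{"method": "play_rows", "body": {"motion": [{"translation": [0,0,0],"roll": -7,"fingers": -0.2},{"translation": [0,0,0],"roll": -7,"fingers": -0.2}]}}

```text
clock: 0.37
eef_pos: [0.2227, -0.4475, 0.245]
tool_rot: [0.881, -0.473, -0.0, -0.0]
ft_force: [-0.4, -0.3, -0.0]
grip_width: 0.064
```

Run:
```python
from h import *
o=bot.get_obs();print(o["clock"],np.round(o["joint_pos"],3),o["grip_width"],np.round(o["tool_rot"],4),np.round(o["eef_pos"],4))
```

```text
0.3667 [-1.109  0.241  0.005  1.335 -0.     1.447] 0.06398644245684804 [ 8.812e-01 -4.727e-01 -3.000e-04 -2.000e-04] [ 0.2227 -0.4475  0.245 ]
```

Case centre is about (0.5865, −0.090) with yaw −2.5°. The paddle grip is about (0.4476, −0.084, 0.100) and the hinge about (0.696, −0.095, 0.086). Next is a free-air test of reach at the final pose, turning the tool on the way.

Call:
{"method": "play_rows", "body": {"motion": [{"translation": [-0.5,-5,-5],"roll": -7,"fingers": -0.2},{"translation": [-1,-10,-10],"roll": -14,"fingers": -0.2},{"translation": [-1.5,-14,-10],"roll": -21,"fingers": -0.2},{"translation": [-1.8,-18,-10],"roll": -28,"fingers": -0.2},{"translation": [-2.2,-22,-10],"roll": -35,"fingers": -0.2},{"translation": [-2.6,-26,-10],"roll": -42,"fingers": -0.2},{"translation": [-3,-30,-10],"roll": -49,"fingers": -0.2},{"translation": [-3.4,-34,-10],"roll": -56,"fingers": -0.2},{"translation": [-3.8,-38,-10],"roll": -63,"fingers": -0.2},{"translation": [-4.2,-42,-10],"roll": -70,"fingers": -0.2},{"translation": [-4.6,-46,-10],"roll": -77,"fingers": -0.2},{"translation": [-5,-50,-10],"roll": -84,"fingers": -0.2},{"translation": [-5.4,-53,-10],"roll": -91,"fingers": -0.2},{"translation": [-5.6,-55.6,-10],"roll": -98,"fingers": -0.2},{"translation": [-5.6,-55.6,-10],"roll": -105,"fingers": -0.2},{"translation": [-5.6,-55.6,-10],"roll": -112,"fingers": -0.2},{"translation": [-5.6,-55.6,-10],"roll": -119,"fingers": -0.2},{"translation": [-5.6,-55.6,-10],"roll": -126,"fingers": -0.2},{"translation": [-5.6,-55.6,-10],"roll": -133,"fingers": -0.2},{"translation": [-5.6,-55.6,-10],"roll": -140,"fingers": -0.2}]}}

```text
clock: 2.03
eef_pos: [0.6558, -0.0942, 0.3447]
tool_rot: [0.745, 0.667, -0.0, -0.0]
ft_force: [0.1, -0.6, -0.2]
grip_width: 0.0514
```

Run:
```python
from h import *
o=bot.get_obs();print(o["clock"],np.round(o["joint_pos"],3),o["grip_width"],np.round(o["tool_rot"],4),np.round(o["eef_pos"],4),np.round(o["ft_force"],2))
q=o["tool_rot"];print(np.degrees(2*np.arctan2(q[1],q[0])))
```

```text
2.0333 [-0.143  0.608  0.82   1.784  0.    -0.032] 0.05138127714755582 [ 7.452e-01  6.668e-01 -3.000e-04 -3.000e-04] [ 0.6558 -0.0942  0.3447] [ 0.1  -0.55 -0.17]
83.643922286575
```

Call:
{"method": "play_rows", "body": {"motion": [{"translation": [-0.25,-4,2.5],"roll": -3.9,"fingers": -0.2},{"translation": [-0.5,-8,5],"roll": -3.9,"fingers": -0.2},{"translation": [-0.75,-12,8],"roll": -3.9,"fingers": -0.2},{"translation": [-1,-16,11],"roll": -3.9,"fingers": -0.2},{"translation": [-1.3,-20.8,14],"roll": -3.9,"fingers": -0.2},{"translation": [-1.3,-20.8,14.5],"roll": -3.9,"fingers": -0.2},{"translation": [-1.3,-20.8,14.5],"roll": -3.9,"fingers": -0.2},{"translation": [-1.3,-20.8,14.5],"roll": -3.9,"fingers": -0.2}]}}

```text
clock: 2.7
eef_pos: [0.4413, -0.0827, 0.1971]
tool_rot: [0.724, 0.689, -0.003, -0.004]
ft_force: [-1.1, -0.3, -0.2]
grip_width: 0.0516
```

Run:
```python
from h import *
c=bot.camera("wrist");cv2.imwrite("pics/wrist1.png",c["pixels"][:,:,::-1])
o=bot.get_obs();print(o["clock"],np.round(o["joint_pos"],3),o["grip_width"],np.round(o["eef_pos"],4),np.round(o["ft_force"],2))
q=o["tool_rot"];print(np.degrees(2*np.arctan2(q[1],q[0])))
print(proj(c,[(.4476,-.084,.103)]),np.linalg.inv(c["world_to_cam"])[:3,[2,3]].round(3).tolist())
```

```text
2.75 [-0.185  0.178 -0.198  1.199  0.    -0.136] 0.050865182299428074 [ 0.4454 -0.0833  0.1993] [ 0.79 -0.97  0.58]
87.20901662357029
[[321.04343528 219.11834173]] [[0.277, 0.37], [-0.013, -0.079], [-0.961, 0.326]]
```

View pics/wrist1.png

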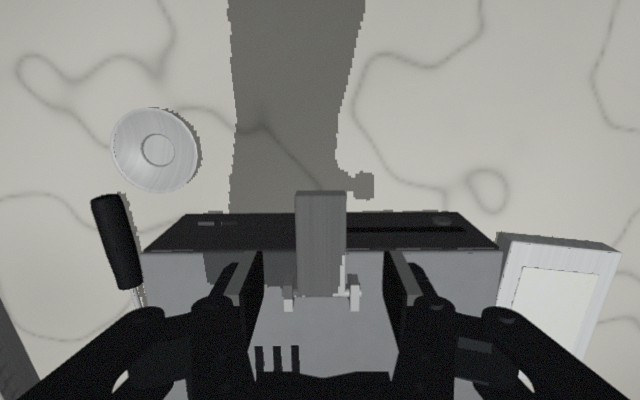

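The wrist view shows the paddle at cols 295–346, from row 191 at its free end to row 293 at the pivot. That matches the predicted column of 321, and the jaws straddle it evenly.

Run:
```python
from h import *
c=bot.camera("wrist");g=cv2.cvtColor(c["pixels"],cv2.COLOR_RGB2GRAY)
print(g[184:202,320].tolist(),g[240,288:300].tolist(),g[240,338:352].tolist())
print(ray(c,[(320.5,191)],.103),ray(c,[(320.5,293)],.100),ray(c,[(295,240),(346,240)],.103),ray(c,[(296,210),(346,210)],.103))
o=bot.get_obs();print(np.round(o["eef_pos"],4),np.round(o["ft_force"],2))
```

```text
[74, 77, 74, 85, 89, 104, 101, 102, 104, 104, 103, 101, 105, 102, 105, 104, 102, 103] [35, 32, 34, 34, 32, 38, 31, 31, 46, 83, 97, 98] [96, 99, 98, 99, 100, 100, 102, 95, 65, 46, 44, 40, 43, 40]
[[ 0.43364811 -0.08409955  0.103     ]] [[ 0.51025648 -0.08798154  0.1       ]] [[ 0.46714316 -0.10309479  0.103     ]
 [ 0.46883283 -0.0685688   0.103     ]] [[ 0.44584273 -0.10092904  0.103     ]
 [ 0.44745605 -0.06791916  0.103     ]]
[ 0.4481 -0.0837  0.2008] [ 1.16 -0.19  0.64]
```

Call:
{"method": "play_rows", "body": {"motion": [{"translation": [0,0,3],"roll": 0,"fingers": -0.2},{"translation": [0,0,6],"roll": 0,"fingers": -0.2},{"translation": [0,0,8.5],"roll": 0,"fingers": -0.2},{"translation": [0,0,9.5],"roll": 0,"fingers": -0.2},{"translation": [0,0,10.5],"roll": 0,"fingers": -0.2},{"translation": [0,0,10.5],"roll": 0,"fingers": -0.2},{"translation": [0,0,10.5],"roll": 0,"fingers": -0.2}]}}

```text
clock: 3.38
eef_pos: [0.4499, -0.0839, 0.0959]
tool_rot: [0.723, 0.69, 0.001, 0.001]
ft_force: [0.6, -0.0, -0.1]
grip_width: 0.0512
```

Run:
```python
from h import *
c=bot.camera("wrist");cv2.imwrite("pics/wrist2.png",c["pixels"][:,:,::-1])
o=bot.get_obs();print(o["clock"],o["grip_width"],np.round(o["eef_pos"],4),np.round(o["ft_force"],2))
```

```text
3.4333 0.0516702993795421 [ 0.45   -0.0839  0.0964] [0.74 0.38 0.75]
```

View pics/wrist2.png

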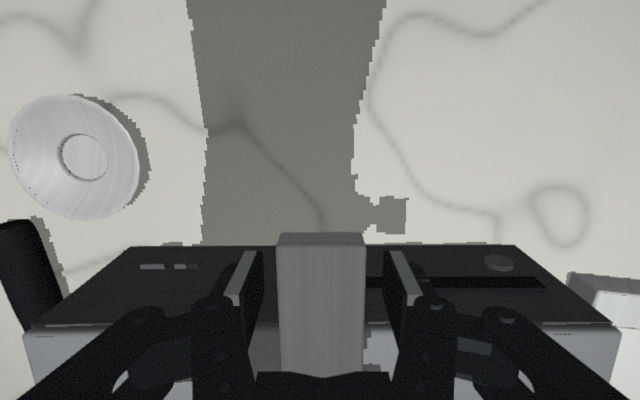

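The paddle, at cols 278–365, sits between the pads at cols 258 and 390. I'll close on it.

Call:
{"method": "play_rows", "body": {"motion": [{"translation": [0,0,0],"roll": 0,"fingers": 1},{"translation": [0,0,0],"roll": 0,"fingers": 1},{"translation": [0,0,0],"roll": 0,"fingers": 1},{"translation": [0,0,0],"roll": 0,"fingers": 1},{"translation": [0,0,0],"roll": 0,"fingers": 1},{"translation": [0,0,0],"roll": 0,"fingers": 1}]}}

```text
clock: 3.93
eef_pos: [0.4493, -0.0844, 0.0964]
tool_rot: [0.723, 0.69, 0.001, 0.002]
ft_force: [2.6, -3.6, 3.1]
grip_width: 0.0328
```

Run:
```python
from h import *
o=bot.get_obs();print(o["clock"],o["grip_width"],np.round(o["eef_pos"],4),np.round(o["ft_force"],2),np.round(o["ft_torque"],2))
q=o["tool_rot"];print(np.degrees(2*np.arctan2(q[1],q[0])))
# arc increments, tool y (case +x) & z (down) in cm
g0=np.array([-.249,.014]);p=np.array([-.056,0])
for a in (.05,.1,.15,.2,.25,.28):
    d=np.array([p[0]*np.cos(a)-p[0],-p[0]*np.sin(a)]);print("pad",a,(d*100).round(2))
for t in np.arange(.05,1.51,.05):
    x=g0[0]*np.cos(t)+g0[1]*np.sin(t)-g0[0];z=-g0[0]*np.sin(t)+g0[1]*np.cos(t)-g0[1]
    print(round(t,2),"ty %.2f tz %.2f"%(x*100,-z*100))
```

```text
3.9333 0.032823932724324094 [ 0.4493 -0.0844  0.0964] [ 2.62 -3.57  3.08] [-0.89 -0.67  0.08]
87.33738834867601
pad 0.05 [0.01 0.28]
pad 0.1 [0.03 0.56]
pad 0.15 [0.06 0.84]
pad 0.2 [0.11 1.11]
pad 0.25 [0.17 1.39]
pad 0.28 [0.22 1.55]
0.05 ty 0.10 tz -1.24
0.1 ty 0.26 tz -2.48
0.15 ty 0.49 tz -3.71
0.2 ty 0.77 tz -4.92
0.25 ty 1.12 tz -6.12
0.3 ty 1.53 tz -7.30
0.35 ty 1.99 tz -8.45
0.4 ty 2.51 tz -9.59
0.45 ty 3.09 tz -10.69
0.5 ty 3.72 tz -11.77
0.55 ty 4.40 tz -12.81
0.6 ty 5.14 tz -13.82
0.65 ty 5.92 tz -14.78
0.7 ty 6.76 tz -15.71
0.75 ty 7.64 tz -16.60
0.8 ty 8.56 tz -17.44
0.85 ty 9.52 tz -18.23
0.9 ty 10.52 tz -18.98
0.95 ty 11.55 tz -19.67
1.0 ty 12.62 tz -20.31
1.05 ty 13.72 tz -20.90
1.1 ty 14.85 tz -21.43
1.15 ty 16.01 tz -21.90
1.2 ty 17.18 tz -22.32
1.25 ty 18.38 tz -22.67
1.3 ty 19.59 tz -22.97
1.35 ty 20.81 tz -23.20
1.4 ty 22.05 tz -23.38
1.45 ty 23.29 tz -23.49
1.5 ty 24.54 tz -23.54
```

Call:
{"method": "play_rows", "body": {"motion": [{"translation": [0,0,-0.15],"fingers": 1,"roll": 0},{"translation": [0,0.02,-0.3],"fingers": 1,"roll": 0},{"translation": [0,0.03,-0.45],"fingers": 1,"roll": 0},{"translation": [0,0.05,-0.6],"fingers": 1,"roll": 0},{"translation": [0,0.05,-0.75],"fingers": 1,"roll": 0},{"translation": [0,0.08,-0.9],"fingers": 1,"roll": 0},{"translation": [0,0.1,-1.0],"fingers": 1,"roll": 0},{"translation": [0,0.1,-1.1],"fingers": 1,"roll": 0},{"translation": [0,0.1,-1.1],"fingers": 1,"roll": 0},{"translation": [0,0.1,-1.1],"fingers": 1,"roll": 0}]}}

```text
clock: 4.77
eef_pos: [0.4494, -0.0844, 0.1046]
tool_rot: [0.724, 0.69, -0.0, 0.001]
ft_force: [10.4, -5.5, -14.6]
grip_width: 0.0324
```

Call:
{"method": "play_rows", "body": {"motion": [{"translation": [0,0.02,-0.1],"fingers": 1,"roll": 0},{"translation": [0,0.04,-0.2],"fingers": 1,"roll": 0},{"translation": [0,0.06,-0.3],"fingers": 1,"roll": 0},{"translation": [0,0.08,-0.4],"fingers": 1,"roll": 0},{"translation": [0,0.1,-0.4],"fingers": 1,"roll": 0},{"translation": [0,0.1,-0.4],"fingers": 1,"roll": 0},{"translation": [0,0.1,-0.4],"fingers": 1,"roll": 0}]}}

```text
clock: 5.35
eef_pos: [0.4496, -0.0844, 0.1082]
tool_rot: [0.723, 0.69, -0.001, -0.0]
ft_force: [8.3, -6.7, -15.0]
grip_width: 0.0323
```

Run:
```python
from h import *
o=bot.get_obs();print(o["clock"],o["grip_width"],np.round(o["eef_pos"],4),np.round(o["ft_force"],2),np.round(o["ft_torque"],2))
c=bot.camera("wrist");a=c["pixels"][180:,:,::-1]
d=bot.camera("scene")["pixels"][170:280,230:380,::-1]
d=cv2.resize(d,None,fx=2,fy=2,interpolation=cv2.INTER_CUBIC);s=np.zeros((440,640,3),np.uint8);s[:220]=a;s[220:,:300]=d
cv2.imwrite("pics/m1.png",s)
```

```text
5.35 0.03230696821969848 [ 0.4496 -0.0844  0.1082] [  8.33  -6.73 -15.03] [-1.14 -1.21  0.07]
```

View pics/m1.png

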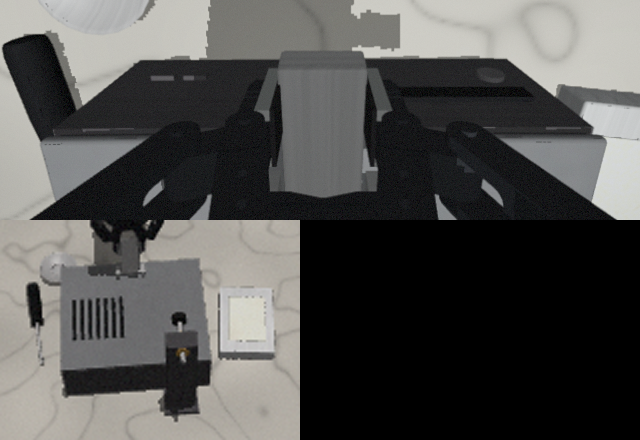

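The montage shows the cover still shut and the paddle tipped up between the pads, lifted 11.8 mm (about 0.21 rad). Steady force is 15 N. I'll go on past release.

Call:
{"method": "play_rows", "body": {"motion": [{"translation": [0,0,-0.1],"fingers": 1,"roll": 0},{"translation": [0,0,-0.2],"fingers": 1,"roll": 0},{"translation": [0,0,-0.3],"fingers": 1,"roll": 0},{"translation": [0,0,-0.3],"fingers": 1,"roll": 0},{"translation": [0,0,-0.3],"fingers": 1,"roll": 0}]}}

```text
clock: 5.87
eef_pos: [0.4498, -0.0844, 0.1111]
tool_rot: [0.723, 0.69, -0.001, 0.0]
ft_force: [8.3, -5.9, -15.7]
grip_width: 0.0321
```

Call:
{"method": "play_rows", "body": {"motion": [{"translation": [0,0,-0.2],"fingers": 1,"roll": 0},{"translation": [0,0.05,-0.4],"fingers": 1,"roll": 0},{"translation": [0,0.05,-0.6],"fingers": 1,"roll": 0},{"translation": [0,0.1,-0.8],"fingers": 1,"roll": 0},{"translation": [0,0.15,-1.0],"fingers": 1,"roll": 0},{"translation": [0,0.15,-1.0],"fingers": 1,"roll": 0}]}}

```text
clock: 6.37
eef_pos: [0.4511, -0.0844, 0.1224]
tool_rot: [0.724, 0.69, -0.001, 0.0]
ft_force: [4.2, -5.6, -5.2]
grip_width: 0.0324
```

Run:
```python
from h import *
o=bot.get_obs();print(o["clock"],o["grip_width"],np.round(o["eef_pos"],4),np.round(o["ft_force"],2),np.round(o["ft_torque"],2))
c=bot.camera("wrist");a=c["pixels"][180:,:,::-1]
d=bot.camera("scene")["pixels"][170:280,230:380,::-1]
d=cv2.resize(d,None,fx=2,fy=2,interpolation=cv2.INTER_CUBIC);s=np.zeros((440,640,3),np.uint8);s[:220]=a;s[220:,:300]=d
cv2.imwrite("pics/m2.png",s)
```

```text
6.3667 0.032381513308188274 [ 0.4511 -0.0844  0.1224] [ 4.21 -5.57 -5.18] [-0.96 -0.48  0.05]
```

View pics/m2.png

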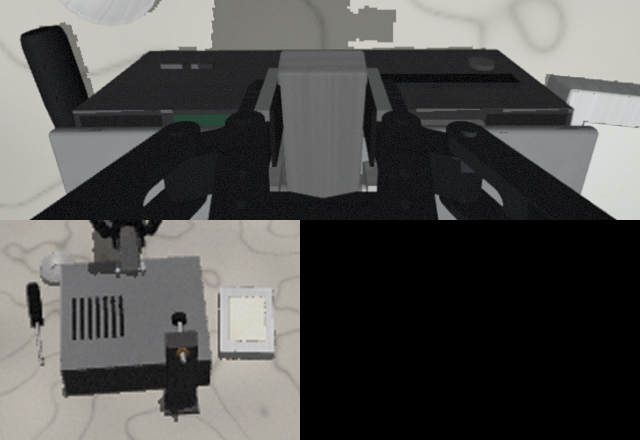

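The latch has let go: the green interior shows under the cover's front edge and the force has dropped to 5 N. Next I swing along the hinge arc.

Call:
{"method": "play_rows", "body": {"motion": [{"translation": [0,0.2,-0.9],"fingers": 1,"roll": 0},{"translation": [0,0.45,-2.1],"fingers": 1,"roll": 0},{"translation": [0,0.8,-3.3],"fingers": 1,"roll": 0},{"translation": [0,1.2,-4.5],"fingers": 1,"roll": 0},{"translation": [0,1.7,-5.65],"fingers": 1,"roll": 0},{"translation": [0,2.2,-6.8],"fingers": 1,"roll": 0},{"translation": [0,2.8,-7.9],"fingers": 1,"roll": 0},{"translation": [0,3.4,-9.0],"fingers": 1,"roll": 0},{"translation": [0,4.1,-10.0],"fingers": 1,"roll": 0},{"translation": [0,4.8,-11.0],"fingers": 1,"roll": 0},{"translation": [0,5.6,-12.0],"fingers": 1,"roll": 0},{"translation": [0,6.45,-12.9],"fingers": 1,"roll": 0},{"translation": [0,7.3,-13.8],"fingers": 1,"roll": 0},{"translation": [0,8.25,-14.65],"fingers": 1,"roll": 0},{"translation": [0,8.25,-14.65],"fingers": 1,"roll": 0},{"translation": [0,8.25,-14.65],"fingers": 1,"roll": 0}]}}

```text
clock: 7.8
eef_pos: [0.533, -0.0878, 0.2685]
tool_rot: [0.723, 0.691, -0.001, -0.001]
ft_force: [2.4, -5.1, -3.5]
grip_width: 0.0321
```

Run:
```python
from h import *
o=bot.get_obs();print(o["clock"],o["grip_width"],np.round(o["eef_pos"],4),np.round(o["ft_force"],2),np.round(o["ft_torque"],2),np.round(o["joint_pos"],2))
```

```text
7.8 0.03207510447367212 [ 0.533  -0.0878  0.2685] [ 2.39 -5.09 -3.5 ] [-0.93  0.01  0.3 ] [-0.16  0.32  0.17  1.42 -0.   -0.12]
```

Call:
{"method": "play_rows", "body": {"motion": [{"translation": [0,0.5,-0.4],"fingers": 1,"roll": 0},{"translation": [0,1.0,-0.8],"fingers": 1,"roll": 0},{"translation": [0,1.95,-1.55],"fingers": 1,"roll": 0},{"translation": [0,3.0,-2.25],"fingers": 1,"roll": 0},{"translation": [0,4.05,-2.85],"fingers": 1,"roll": 0},{"translation": [0,5.15,-3.45],"fingers": 1,"roll": 0},{"translation": [0,6.3,-4.0],"fingers": 1,"roll": 0},{"translation": [0,6.3,-4.0],"fingers": 1,"roll": 0},{"translation": [0,6.3,-4.0],"fingers": 1,"roll": 0}]}}

```text
clock: 8.55
eef_pos: [0.5969, -0.0906, 0.3091]
tool_rot: [0.723, 0.69, -0.0, 0.0]
ft_force: [2.4, -4.5, -4.8]
grip_width: 0.032
```

Run:
```python
from h import *
o=bot.get_obs();print(o["clock"],o["grip_width"],np.round(o["eef_pos"],4),np.round(o["ft_force"],2),np.round(o["ft_torque"],2))
c=bot.camera("scene");crop(c,200,130,400,290,4,"pics/s3.png")
```

```text
8.55 0.031951447887607495 [ 0.5969 -0.0906  0.3091] [ 2.36 -4.51 -4.75] [-0.85 -0.2  -0.07]
```

View pics/s3.png

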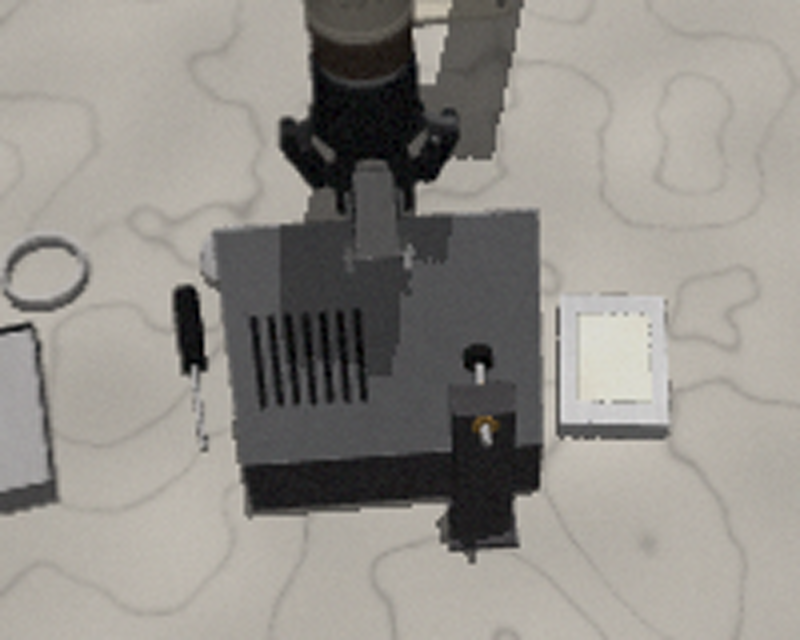

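Call:
{"method": "play_rows", "body": {"motion": [{"translation": [0,0.3,-0.1],"fingers": 1,"roll": 0},{"translation": [0,0.6,-0.25],"fingers": 1,"roll": 0},{"translation": [0,0.9,-0.35],"fingers": 1,"roll": 0},{"translation": [0,1.15,-0.45],"fingers": 1,"roll": 0},{"translation": [0,1.15,-0.45],"fingers": 1,"roll": 0}]}}

```text
clock: 9.02
eef_pos: [0.6083, -0.091, 0.3139]
tool_rot: [0.723, 0.691, -0.0, -0.0]
ft_force: [1.0, -4.8, -7.9]
grip_width: 0.032
```

Call:
{"method": "play_rows", "body": {"motion": [{"translation": [0,0.2,-0.1],"fingers": 1,"roll": 0},{"translation": [0,0.4,-0.15],"fingers": 1,"roll": 0},{"translation": [0,0.6,-0.2],"fingers": 1,"roll": 0},{"translation": [0,0.6,-0.2],"fingers": 1,"roll": 0}]}}

```text
clock: 9.35
eef_pos: [0.6144, -0.0913, 0.3163]
tool_rot: [0.723, 0.691, 0.0, 0.0]
ft_force: [0.5, -5.0, -9.7]
grip_width: 0.0323
```

Run:
```python
from h import *
o=bot.get_obs();print(o["clock"],o["grip_width"],np.round(o["eef_pos"],4),np.round(o["ft_force"],2),np.round(o["ft_torque"],2))
```

```text
9.35 0.032332891349785224 [ 0.6144 -0.0913  0.3163] [ 0.52 -5.01 -9.68] [-0.93  0.2   0.17]
```

Run:
```python
from h import *
c=bot.camera("scene");d=bot.camera("top")
a=cv2.resize(c["pixels"][165:265,250:350,::-1],None,fx=4,fy=4,interpolation=cv2.INTER_CUBIC)
b=cv2.resize(d["pixels"][110:210,290:390,::-1],None,fx=4,fy=4,interpolation=cv2.INTER_CUBIC)
cv2.imwrite("pics/s4.png",np.hstack([a,b]))
```

```text
(no output)
```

View pics/s4.png

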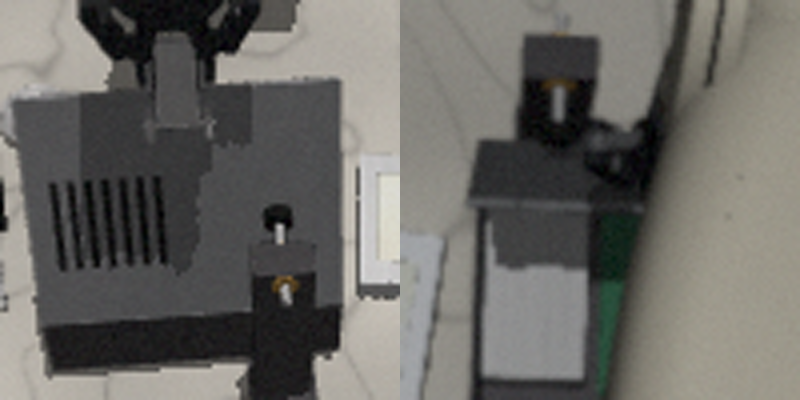

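Run:
```python
from h import *
c=bot.camera("scene");d=bot.camera("top");t=bot.camera("top")
s=-.0434;X=np.array([.99906,s,0]);Y=np.array([-s,.99906,0]);O=np.array([.5865,-.09,0])
W=lambda x,y,z:O+x*X+y*Y+np.array([0,0,z])
for e in (4,12,20,28,36):
    P=[W(.11-e/1e3,.075,.195+k) for k in(-.012,0,.012)]
    print(e,"scene",((proj(c,P)-[250,165])*4).round().tolist(),"top",((proj(d,P)-[290,110])*4+[400,0]).round().tolist())
for th in (1.05,1.1,1.15,1.2,1.25,1.3):
    def pt(r,n,y): return W(.11-r*np.cos(th)+n*np.sin(th),y,.086+r*np.sin(th)+n*np.cos(th))
    P=[pt(.22,.006,.1),pt(.22,0,.1),pt(.193,.014,0)]
    print(th,"scene",((proj(c,P)-[250,165])*4).round().tolist(),"top",((proj(d,P)-[290,110])*4+[400,0]).round().tolist())
```

```text
4 scene [[279.0, 243.0], [279.0, 235.0], [279.0, 227.0]] top [[555.0, 114.0], [556.0, 109.0], [557.0, 104.0]]
12 scene [[278.0, 235.0], [278.0, 227.0], [278.0, 218.0]] top [[555.0, 126.0], [556.0, 121.0], [556.0, 116.0]]
20 scene [[277.0, 226.0], [277.0, 218.0], [277.0, 210.0]] top [[555.0, 138.0], [555.0, 133.0], [556.0, 128.0]]
28 scene [[276.0, 218.0], [276.0, 210.0], [277.0, 202.0]] top [[554.0, 149.0], [555.0, 145.0], [556.0, 140.0]]
36 scene [[276.0, 210.0], [276.0, 202.0], [276.0, 194.0]] top [[554.0, 161.0], [555.0, 157.0], [555.0, 152.0]]
1.05 scene [[300.0, 71.0], [300.0, 68.0], [178.0, 113.0]] top [[513.0, 231.0], [513.0, 241.0], [680.0, 210.0]]
1.1 scene [[301.0, 76.0], [301.0, 73.0], [178.0, 119.0]] top [[514.0, 213.0], [513.0, 223.0], [681.0, 194.0]]
1.15 scene [[303.0, 83.0], [302.0, 79.0], [178.0, 125.0]] top [[514.0, 194.0], [514.0, 204.0], [682.0, 178.0]]
1.2 scene [[304.0, 90.0], [303.0, 86.0], [179.0, 132.0]] top [[515.0, 175.0], [515.0, 186.0], [683.0, 162.0]]
1.25 scene [[305.0, 98.0], [305.0, 93.0], [179.0, 140.0]] top [[516.0, 157.0], [515.0, 167.0], [683.0, 146.0]]
1.3 scene [[307.0, 106.0], [306.0, 101.0], [179.0, 148.0]] top [[516.0, 138.0], [516.0, 148.0], [684.0, 130.0]]
```

The cover edge projects to about 1.14 rad and the pad face looks about 25 mm in front of the rear face, so I expect contact near 1.3. It isn't touching yet, so I'll go on in small steps.

Call:
{"method": "play_rows", "body": {"motion": [{"translation": [0,0.3,-0.05],"fingers": 1,"roll": 0},{"translation": [0,0.6,-0.1],"fingers": 1,"roll": 0},{"translation": [0,0.9,-0.15],"fingers": 1,"roll": 0},{"translation": [0,1.2,-0.2],"fingers": 1,"roll": 0},{"translation": [0,1.2,-0.2],"fingers": 1,"roll": 0}]}}

```text
clock: 10.02
eef_pos: [0.6264, -0.092, 0.3201]
tool_rot: [0.724, 0.69, 0.001, 0.001]
ft_force: [-2.0, -4.4, -0.7]
grip_width: 0.0323
```

Call:
{"method": "play_rows", "body": {"motion": [{"translation": [0,0.2,-0.03],"fingers": 1,"roll": 0},{"translation": [0,0.4,-0.06],"fingers": 1,"roll": 0},{"translation": [0,0.6,-0.1],"fingers": 1,"roll": 0},{"translation": [0,0.6,-0.1],"fingers": 1,"roll": 0}]}}

```text
clock: 10.35
eef_pos: [0.6323, -0.0922, 0.3215]
tool_rot: [0.723, 0.69, 0.001, 0.001]
ft_force: [-2.8, -3.5, 1.7]
grip_width: 0.032
```

Call:
{"method": "play_rows", "body": {"motion": [{"translation": [0,0.2,-0.03],"fingers": 1,"roll": 0},{"translation": [0,0.4,-0.06],"fingers": 1,"roll": 0},{"translation": [0,0.6,-0.1],"fingers": 1,"roll": 0},{"translation": [0,0.6,-0.1],"fingers": 1,"roll": 0}]}}

```text
clock: 10.68
eef_pos: [0.6383, -0.0922, 0.3231]
tool_rot: [0.723, 0.691, 0.001, 0.001]
ft_force: [-3.3, -3.2, 2.1]
grip_width: 0.0322
```

Call:
{"method": "play_rows", "body": {"motion": [{"translation": [0,0.2,-0.05],"fingers": 1,"roll": 0},{"translation": [0,0.4,-0.1],"fingers": 1,"roll": 0},{"translation": [0,0.4,-0.1],"fingers": 1,"roll": 0}]}}

```text
clock: 10.93
eef_pos: [0.6423, -0.0926, 0.3239]
tool_rot: [0.724, 0.69, 0.001, 0.002]
ft_force: [-2.1, -3.7, 2.8]
grip_width: 0.0316
```

Call:
{"method": "play_rows", "body": {"motion": [{"translation": [0,0.2,-0.04],"fingers": 1,"roll": 0},{"translation": [0,0.4,-0.08],"fingers": 1,"roll": 0},{"translation": [0,0.4,-0.08],"fingers": 1,"roll": 0}]}}

```text
clock: 11.18
eef_pos: [0.644, -0.0927, 0.3243]
tool_rot: [0.724, 0.69, -0.001, -0.001]
ft_force: [-10.1, -3.4, 3.1]
grip_width: 0.0318
```

Call:
{"method": "play_rows", "body": {"motion": [{"translation": [0,0.2,-0.04],"fingers": 1,"roll": 0},{"translation": [0,0.4,-0.08],"fingers": 1,"roll": 0},{"translation": [0,0.4,-0.08],"fingers": 1,"roll": 0}]}}

```text
clock: 11.43
eef_pos: [0.6477, -0.0929, 0.3246]
tool_rot: [0.724, 0.69, -0.001, -0.001]
ft_force: [-10.1, -3.1, 2.4]
grip_width: 0.0316
```

Contact is felt: the resistance stepped from 2 N to 10 N at x ≈ 0.643. The sprung paddle then lifted a further 4 mm at constant force, giving roughly 15 N on the pad. I'll release here.

Call:
{"method": "play_rows", "body": {"motion": [{"translation": [0,0,0],"fingers": -0.2,"roll": 0},{"translation": [0,0,0],"fingers": -0.2,"roll": 0},{"translation": [0,0,0],"fingers": -0.2,"roll": 0},{"translation": [0,0,0],"fingers": -0.2,"roll": 0},{"translation": [0,0,0],"fingers": -0.2,"roll": 0},{"translation": [0,0,0],"fingers": -0.2,"roll": 0}]}}

```text
clock: 11.93
eef_pos: [0.6503, -0.0925, 0.3233]
tool_rot: [0.723, 0.691, 0.001, 0.0]
ft_force: [-0.2, 0.3, -0.3]
grip_width: 0.0513
```

Call:
{"method": "play_rows", "body": {"motion": [{"translation": [0,0,-1],"fingers": -0.2,"roll": 0},{"translation": [0,0,-2.5],"fingers": -0.2,"roll": 0},{"translation": [0,0,-4.5],"fingers": -0.2,"roll": 0},{"translation": [0,0,-7],"fingers": -0.2,"roll": 0},{"translation": [0,-2,-10],"fingers": -0.2,"roll": 0},{"translation": [0,-5,-10],"fingers": -0.2,"roll": 0},{"translation": [0,-9,-10],"fingers": -0.2,"roll": 0},{"translation": [0,-13,-10],"fingers": -0.2,"roll": 0},{"translation": [0,-17,-10],"fingers": -0.2,"roll": 0},{"translation": [0,-21,-10],"fingers": -0.2,"roll": 0},{"translation": [0,-25,-10],"fingers": -0.2,"roll": 0},{"translation": [0,-25,-10],"fingers": -0.2,"roll": 0},{"translation": [0,-25,-10],"fingers": -0.2,"roll": 0}]}}

```text
clock: 13.02
eef_pos: [0.3983, -0.0811, 0.4242]
tool_rot: [0.723, 0.69, 0.001, 0.001]
ft_force: [0.7, -0.4, 0.9]
grip_width: 0.0513
```

Run:
```python
from h import *
o=bot.get_obs();print(o["clock"],o["grip_width"],np.round(o["eef_pos"],4),np.round(o["ft_force"],2),np.round(o["ft_torque"],2))
c=bot.camera("scene");d=bot.camera("top")
a=cv2.resize(c["pixels"][165:265,250:350,::-1],None,fx=4,fy=4,interpolation=cv2.INTER_CUBIC)
b=cv2.resize(d["pixels"][110:210,290:390,::-1],None,fx=4,fy=4,interpolation=cv2.INTER_CUBIC)
cv2.imwrite("pics/s5.png",np.hstack([a,b]))
s=-.0434;X=np.array([.99906,s,0]);Y=np.array([-s,.99906,0]);O=np.array([.5865,-.09,0])
W=lambda x,y,z:O+x*X+y*Y+np.array([0,0,z])
for th in (1.2,1.25,1.3,1.35):
  for pa in (0,.1,.2):
    def pt(r,n,y): return W(.11-r*np.cos(th)+n*np.sin(th),y,.086+r*np.sin(th)+n*np.cos(th))
    P=[pt(.22,.006,.1),pt(.22,0,.1),pt(.193,.014,0),pt(.193+.072*np.cos(pa)-.003*np.sin(pa),.014+.072*np.sin(pa)+.003*np.cos(pa),0)]
    print(th,pa,"scene",((proj(c,P)-[250,165])*4).round().tolist(),"top",((proj(d,P)-[290,110])*4+[400,0]).round().tolist())
```

```text
13.0167 0.051279433129092604 [ 0.3983 -0.0811  0.4242] [ 0.74 -0.36  0.94] [-0.09 -0.07 -0.02]
1.2 0 scene [[304.0, 90.0], [303.0, 86.0], [179.0, 132.0], [173.0, 54.0]] top [[515.0, 175.0], [515.0, 186.0], [683.0, 162.0], [696.0, 172.0]]
1.2 0.1 scene [[304.0, 90.0], [303.0, 86.0], [179.0, 132.0], [173.0, 60.0]] top [[515.0, 175.0], [515.0, 186.0], [683.0, 162.0], [696.0, 159.0]]
1.2 0.2 scene [[304.0, 90.0], [303.0, 86.0], [179.0, 132.0], [174.0, 66.0]] top [[515.0, 175.0], [515.0, 186.0], [683.0, 162.0], [697.0, 146.0]]
1.25 0 scene [[305.0, 98.0], [305.0, 93.0], [179.0, 140.0], [174.0, 64.0]] top [[516.0, 157.0], [515.0, 167.0], [683.0, 146.0], [697.0, 148.0]]
1.25 0.1 scene [[305.0, 98.0], [305.0, 93.0], [179.0, 140.0], [174.0, 70.0]] top [[516.0, 157.0], [515.0, 167.0], [683.0, 146.0], [697.0, 135.0]]
1.25 0.2 scene [[305.0, 98.0], [305.0, 93.0], [179.0, 140.0], [174.0, 77.0]] top [[516.0, 157.0], [515.0, 167.0], [683.0, 146.0], [698.0, 122.0]]
1.3 0 scene [[307.0, 106.0], [306.0, 101.0], [179.0, 148.0], [174.0, 75.0]] top [[516.0, 138.0], [516.0, 148.0], [684.0, 130.0], [698.0, 124.0]]
1.3 0.1 scene [[307.0, 106.0], [306.0, 101.0], [179.0, 148.0], [174.0, 81.0]] top [[516.0, 138.0], [516.0, 148.0], [684.0, 130.0], [698.0, 111.0]]
1.3 0.2 scene [[307.0, 106.0], [306.0, 101.0], [179.0, 148.0], [175.0, 89.0]] top [[516.0, 138.0], [516.0, 148.0], [684.0, 130.0], [699.0, 98.0]]
1.35 0 scene [[308.0, 115.0], [307.0, 110.0], [180.0, 157.0], [175.0, 87.0]] top [[517.0, 118.0], [516.0, 129.0], [685.0, 114.0], [699.0, 100.0]]
1.35 0.1 scene [[308.0, 115.0], [307.0, 110.0], [180.0, 157.0], [175.0, 94.0]] top [[517.0, 118.0], [516.0, 129.0], [685.0, 114.0], [699.0, 87.0]]
1.35 0.2 scene [[308.0, 115.0], [307.0, 110.0], [180.0, 157.0], [175.0, 101.0]] top [[517.0, 118.0], [516.0, 129.0], [685.0, 114.0], [699.0, 74.0]]
```

View pics/s5.png

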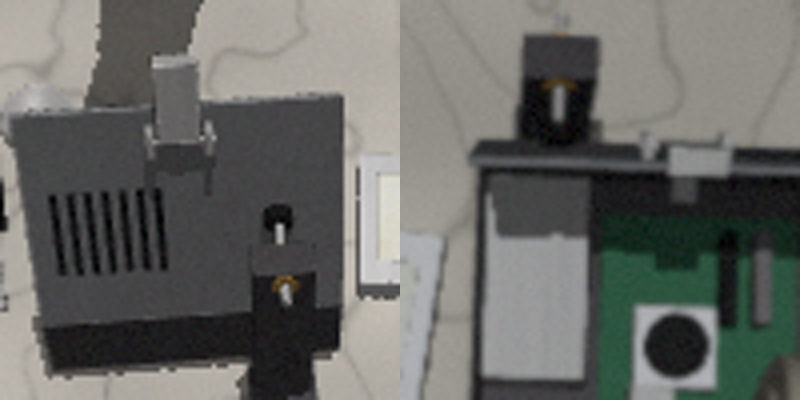

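The cover leans at about 1.26 rad. The paddle tip is at crop row 60 against 64 predicted for flat, so it has sprung back, and the cover plane meets the pad. I'll check stillness and the bystanders, then hand in.

Call:
{"method": "play_rows", "body": {"motion": [{"translation": [0,0,0],"fingers": -0.2,"roll": 0},{"translation": [0,0,0],"fingers": -0.2,"roll": 0},{"translation": [0,0,0],"fingers": -0.2,"roll": 0},{"translation": [0,0,0],"fingers": -0.2,"roll": 0},{"translation": [0,0,0],"fingers": -0.2,"roll": 0},{"translation": [0,0,0],"fingers": -0.2,"roll": 0},{"translation": [0,0,0],"fingers": -0.2,"roll": 0},{"translation": [0,0,0],"fingers": -0.2,"roll": 0},{"translation": [0,0,0],"fingers": -0.2,"roll": 0},{"translation": [0,0,0],"fingers": -0.2,"roll": 0},{"translation": [0,0,0],"fingers": -0.2,"roll": 0},{"translation": [0,0,0],"fingers": -0.2,"roll": 0}]}}

```text
clock: 14.12
eef_pos: [0.4001, -0.0814, 0.423]
tool_rot: [0.723, 0.691, 0.0, 0.0]
ft_force: [0.1, 0.5, -0.5]
grip_width: 0.0512
```

Run:
```python
from h import *
g=lambda a:cv2.cvtColor(a,cv2.COLOR_BGR2GRAY).astype(np.float32)
c=bot.camera("scene")["pixels"][:,:,::-1].copy()
a=g(cv2.imread("pics/s5.png")[:,:400]);b=g(cv2.resize(c[165:265,250:350],None,fx=4,fy=4,interpolation=cv2.INTER_CUBIC))
w=np.s_[80:240,20:340]
print("cover shift px/4",cv2.phaseCorrelate(a[w].copy(),b[w].copy()))
s0=g(cv2.imread("pics/scene0.png"));s1=g(c)
for n,(x,y,q) in dict(screwdriver=(248,220,16),hd=(354,221,16),optical=(190,236,28),tape=(211,198,14),mug=(455,208,18),brick=(441,171,14)).items():
    print(n,cv2.phaseCorrelate(s0[y-q:y+q,x-q:x+q].copy(),s1[y-q:y+q,x-q:x+q].copy()))
cv2.imwrite("pics/scene9.png",c)
```

```text
cover shift px/4 ((-0.047285713021608444, 0.02857444690447153), 0.7408260452747345)
screwdriver ((0.18285054971298997, -0.07166776639827788), 0.7877976037561893)
hd ((0.0032944797858007746, -0.017613184780685742), 1.0157550571020693)
optical ((-0.0028190380871144782, 0.015557771094183437), 0.9907769264115227)
tape ((0.03565129219153107, -0.08378909078855656), 0.9911084112856123)
mug ((-0.0009912661403959078, -0.027216597779592178), 1.0014942790623065)
brick ((0.05500839985780637, 0.07855896065616363), 0.9800790500640869)
```

The cover is still and the bystanders have not moved, so I'm handing the job in.

```bash
python3 -c "
from workcell import bot
print(bot.job_done())"
```

```text
the job is handed in; nothing more can be done
None
```

The cover is open and leaning on the stay's pad, and I handed the job in at about 14 s of the 51 s allowed; it gave no verdict.

- **Latch:** I pinched the paddle and lifted it about 0.21 rad with the cover still shut. The latch let go a little past 0.26 rad, at about 16 N on the wrist.
- **Swing and contact:** I swung the cover along its hinge arc until resistance stepped from about 2 N to 10 N. The sprung paddle then gave another 4 mm or so, which I estimate put about 15 N on the pad. I opened the fingers there and backed off.

**Last checks:**
- The cover sits at about 1.26 rad in the scene and top views and did not move over about 1 s.
- The paddle tip appears where a flat paddle should be.
- The gripper is clear, with near-zero wrist force.
- The screwdriver, hard drive, optical drive, tape roll, mug and power brick all shifted by less than 0.2 pixel.

**Not measured:**
- **Pad force:** the force left on the pad after release is inferred from the contact step and the stiff hinge.
- **Screw tray:** I did not check its position at the end. I never worked near it.

**Disagreement:** my first reading of the pad's position from the top view was wrong, because I took its shadow for the pad. A later two-view estimate put it about 25 mm in front of the chassis rear face, against about 29 mm from the cover's final angle.

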